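# Open the serving half of the bread cabinet

## Task

Open the small wooden bread cabinet for serving: draw back the bolt of the top half of its split door and swing the top half wide open, about square to the cabinet or further. The bottom half must stay shut with its bolt fully home, so that the stock behind it is held in. Do not shift the steel cup, the tin or the spice jar that stand round it.

Things in the scene. Friction and masses are not known exactly. Their poses are not given: they have to be found in the camera images.
- cabinet: Light wooden cabinet, 160 deep x 260 wide x 285 high, fixed. Origin: centre of underside; x points into it (front face at x = -80), y to its left seen from the front. Its roof (underside at height 269) overhangs the front face by 32, so reach the bolt handles with a tool tilted from the front and above. A split door closes the front: top half over bottom half, each with its own bolt.
- top_leaf (a joint): Angle of the top half (196 wide, 14 thick, heights 137 to 254, flush with the front) in rad: 0 shut; grows as its free right (-y) edge swings out to the robot and round to the left; end stop 1.75. Its bolt in the staple leaves about 2 mm of play. Stiff hinge (0.12 N m): stays where left.
- bottom_leaf (a joint): Angle of the bottom half (like the top half, heights 22 to 130) in rad: 0 shut. It has to stay shut.
- top_bolt (a joint): Travel of the top half's bolt in m: 0 fully home in the staple on the cabinet's right post, 0.04 fully drawn (end stop). It slides along the leaf towards the hinge (cabinet +y while shut), taking about 2 N; the rod (12 thick, 12 in front of the leaf's face, height 190) is clear of the staple from 0.020 on. It stays where left and travels with the leaf.
- bottom_bolt (a joint): Travel of the bottom half's bolt in m, as for the top half's. It has to stay home.
- top_grip (a point): Grip point of the top bolt's handle: on an upright round steel pin, 16 in diameter, reaching 22 above this point and 30 below, on a 12 thick stem from the rod. Height 214; 54 in front of the leaf's face; 150 from the hinge axis along the leaf with the bolt home, 110 drawn. The leaf can be swung by it: the pin turns in the grasp. Guides and staples beside it stand out 22 and 30 from the front.
- bottom_grip (a point): The same point on the bottom half's bolt handle, height 104. Not to be used.
- top_hinge (a point): Point on the upright hinge axis of the top half, height about 196: 4 in front of the cabinet's front face, 100 left (+y) of its centre line. Its axes turn with the leaf.
- steel_cup: Steel cup, 61 in diameter, 100 high, loose on the worktop; origin at the centre of its underside.
- olive_tin: Food tin, 76 in diameter, 58 high, loose on the worktop in front of the cabinet; origin at the centre of its underside.
- spice_a: Glass spice jar with a yellow cap, 42 x 42 x 96 high, loose on the worktop left of the cabinet; origin at the centre of its underside.

How it is judged (in metres and radians):
On the way, in this order (a step that is already met when the one before it is completed fails the run):
1. the top half's bolt is drawn clear of its staple while the leaf is still shut (value of joint top_bolt above 0.019 m and value of joint top_leaf below 0.1 rad), for 0.05 s.
2. the top half stands wide open (value of joint top_leaf above 1.2 rad), for 0.2 s.
At the end, for the whole second after the job is handed in: The top half stands at least 1.2 rad (about 70 degrees) open and at rest; the bottom half is shut (under 0.04 rad) with its bolt home (drawn less than 10 mm); steel cup, tin and spice jar within 30 mm of where they stood and upright (value of joint top_leaf above 1.2 rad and velocity of joint top_leaf between -0.05 and 0.05 rad/s and value of joint bottom_leaf below 0.04 rad and value of joint bottom_bolt below 0.01 m); the robot touches nothing.
It fails at once if the bottom half is opened or its bolt drawn (value of joint bottom_leaf above 0.06 rad or value of joint bottom_bolt above 0.014 m).
It fails at once if the cup, the tin or the spice jar is shifted by more than 30 mm or tipped over (distance of any of steel_cup, olive_tin, spice_a from where it was at the start of the episode above 0.03 m or angle between any of steel_cup, olive_tin, spice_a's own z axis and vertical above 0.5 rad).
It also fails if it takes over 38 s, if anything falls off the work surface, if the arm or the gripper's body presses on something with over 40 N, if the wrist force passes 120 N, or if a joint passes its speed limit or range.

## Robot

A 7-joint arm with a two-finger parallel gripper is mounted at the origin on a cart in front of the work surface, level with it; the furniture and walls round the work are solid. World frame = base frame: x ahead of the robot, y to its left, z up, the work surface at z = 0. Lengths are in m, angles in degrees, forces in N, time in s.
With the tool pointing down it reaches from about 0.4 to 0.9 m from the base axis. Payload 5.5 kg.
Tool frame: the origin (TCP) lies midway between the tips of the shut fingers; the grasp point (between the pads) lies 19 mm behind it (robot.grip_point_offset is the distance from the TCP to the grasp point, in m); z points along the fingers, y is the line along which they close (so a half turn about z gives the same grasp; the last joint's range is limited). The gripper opens to 85 mm and grips with 20 to 120 N. Pads are 22 mm wide; open, the fingers measure 114 mm over their backs; the gripper's body (76 mm by 85 mm) begins 54 mm behind the grasp point. The pads swing forward as they close: fully open they stand 13 mm farther back than shut.
Start: joints at [-61.238, 28.699, -24.465, 88.831, 12.651, 65.22, -12.049], TCP at [0.154, 0.632, 0.231] pointing down, gripper open.
Joint ranges: [-164.97, 164.97], [-17.58, 116.51], [-87.97, 89.64], [11.32, 138.91], [-80.73, 260.73], [10.89, 115.49], [-147.41, 147.41]. Speed limits (degrees/s): [147.25, 147.25, 180, 180, 180, 180, 180].

## Interface

Orientations are given as a 3x3 rotation matrix whose columns are the frame's x, y, z axes.
In Python, from bench import robot gives the robot as it stands. The module is installed in compiled form; this text tells all that it offers.
- The arm moves only by the tool carry_out, never from a script. Its arguments are lists of equal length, an entry for each row: "slide": the shift along the world's x, y, z each as a share of 150 mm, from -1 to 1, a list of three; "rotation": the turn, a rotation vector about the world's x, y, z each as a share of 180 degrees, from -1 to 1, a list of three; "claw": the closure, from -1 (fully open) to 1 (shut). A call has 1 to 8 rows; each row is the pose to reach, as a shift and turn from the pose commanded when the call began, turning the shorter way round; what a row does not reach only later rows make up. A row lasts 1/10 s, in which the tool goes at most 50 mm and 8.59 degrees, less where a joint would pass 70% of its speed; a pose out of reach is approached as far as the arm can. A call with a number of a shift or a turn outside -1 to 1 is refused whole. A call with a gripper value outside its range is refused whole. The fingers move at their own pace and stop on an object; the grip force is fixed at half the most. Time passes only in rows, so rows that repeat a pose let the fingers close. It gives the time, the measured TCP pose, the force, the opening and the grip force at its end, in the units of the state.
- robot.get_state(): the state, without advancing time (a new reading comes with each control period).
- robot.capture(name): name is "scene" or "top" or "wrist"; returns the picture (384x512x3 uint8, red, green, blue); there is no depth.
- robot.calibration(name): a dict with "intrinsics" (3x3 intrinsics, pixels), "D" ([k1, k2, p1, p2, k3] as OpenCV has them; the pictures are not rectified), "rvec" (rotation vector, rad) and "tvec" (3), from world to camera coordinates, as OpenCV has them. Camera axes: x right, y down, z forward; pixel columns grow to the right and rows downward; lengths in m; the calibration is good to about 2 mm. A picture is of the moment at which its call begins: read the wrist's pose just before it. calibration takes no time and is no camera call; for the wrist camera it gives the pose at the moment of the call.
- robot.finish_job(): hands the job in; it is judged then, once.
The state is a dict: "time_s": time; "joint_pos": joint angles; "dq": joint speeds; "joint_efforts": joint torques, N m; "position": TCP position; "orientation": TCP orientation; "force": force on the tool from outside, world axes, zero at the start; "torque": the same for the moment, N m; "finger_gap": finger opening in m; "grip_force": force on a finger pad.
Only numpy, scipy, OpenCV 4.12 (cv2) and the standard library are available. Lean on these libraries where they do the work, as an engineer would, in place of code of your own. Each camera call takes 0.05 s, during which the arm holds its last target. There are 200 camera calls.

## Working session

There is one attempt and no reset: what is moved stays moved. The work goes in short steps, Python scripts to look and compute and a tool call to move; the robot and the scene stay as the last step left them, time stands still between calls to the robot, and variables do not carry over. Pictures are saved under pics/ and viewed, at most 10 in all, crops included, and the job is handed in when it is done.

Besides the shell and the picture viewer there is one more tool, called after "Request:" by a JSON object that holds its "method" and its "body". carry_out: Moves the arm, as the interface text tells. Its arguments: {"type":"object","properties":{"slide":{"type":"array","items":{"type":"array","items":{"type":"number","minimum":-1,"maximum":1}}},"rotation":{"type":"array","items":{"type":"array","items":{"type":"number","minimum":-1,"maximum":1}}},"claw":{"type":"array","items":{"type":"number"}}},"required":["slide","rotation","claw"]}

```bash
mkdir -p pics
python3 - <<'E'
from bench import robot
import cv2
for n in("scene","top"):
    cv2.imwrite(f"pics/{n}0.png",robot.capture(n)[:,:,::-1].repeat(1,0))
    c=robot.calibration(n);print(n,c)
s=robot.get_state();print(s["time_s"],s["position"],s["orientation"],s["finger_gap"],robot.grip_point_offset)
E
```

```text
scene {'intrinsics': array([[353.57419634,   0.        , 250.679501  ],
       [  0.        , 353.57419634, 192.37504572],
       [  0.        ,   0.        ,   1.        ]]), 'D': array([-0.07919537,  0.        ,  0.        ,  0.        ,  0.        ]), 'rvec': array([ 2.1512861 , -0.76304016,  0.34233406]), 'tvec': array([-0.43311278,  0.33890234,  0.83653236])}
top {'intrinsics': array([[383.11053952,   0.        , 257.23144956],
       [  0.        , 383.11053952, 185.82535213],
       [  0.        ,   0.        ,   1.        ]]), 'D': array([-0.05940085,  0.        ,  0.        ,  0.        ,  0.        ]), 'rvec': array([ 1.66986131, -2.33214564,  0.48291928]), 'tvec': array([0.18921034, 0.53934594, 0.88284552])}
0.1 [0.15365944 0.63095106 0.23037767] [[-9.71631401e-01  2.36499914e-01 -4.58706932e-04]
 [ 2.36500352e-01  9.71629999e-01 -1.65182019e-03]
 [ 5.50380821e-05 -1.71344472e-03 -9.99998531e-01]] 0.08562982852606751 0.0187
```

View pics/scene0.png

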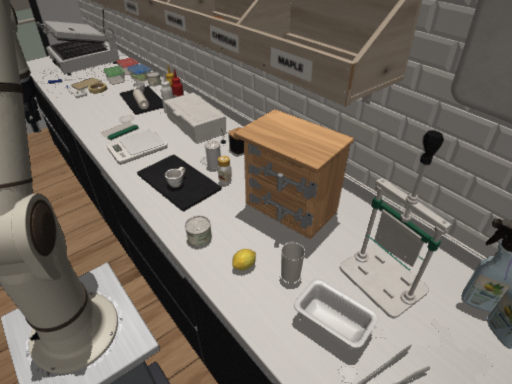

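View pics/top0.png

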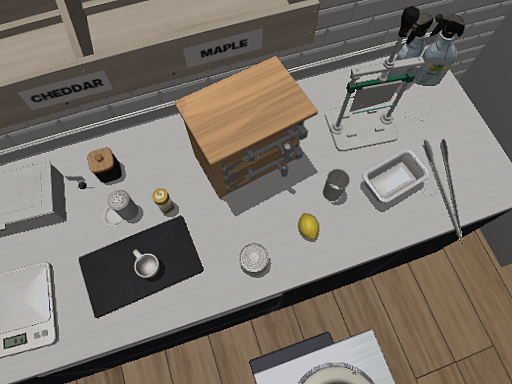

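The scene view shows the cabinet at about (295,170) px, the tin at (198,231), the cup at (291,263) and the jar at (224,168). The top view shows the cabinet roof at about (245,110), the tin at (254,258), the cup at (337,185) and the jar at (161,200). Next I enlarge the cabinet in both.

Run:
```python
import cv2
a=cv2.imread("pics/scene0.png")[110:240,230:360];b=cv2.imread("pics/top0.png")[55:200,170:330]
cv2.imwrite("pics/c1.png",cv2.resize(a,None,fx=4.6,fy=4.6,interpolation=cv2.INTER_CUBIC))
cv2.imwrite("pics/c2.png",cv2.resize(b,None,fx=4,fy=4,interpolation=cv2.INTER_CUBIC))
```

```text
(no output)
```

View pics/c1.png

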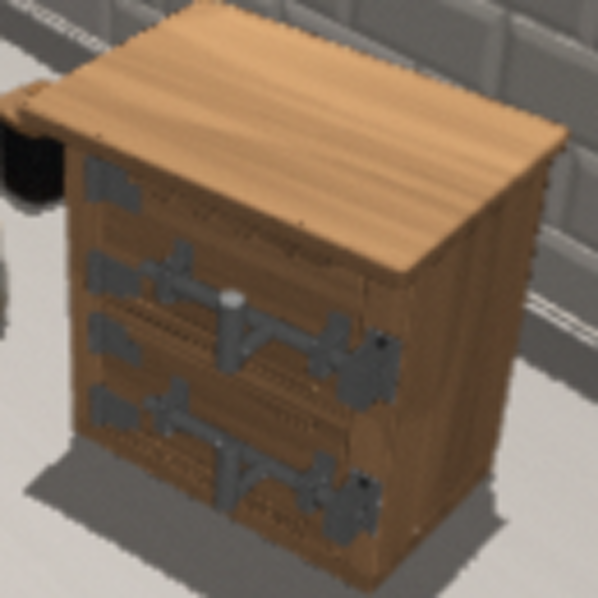

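View pics/c2.png

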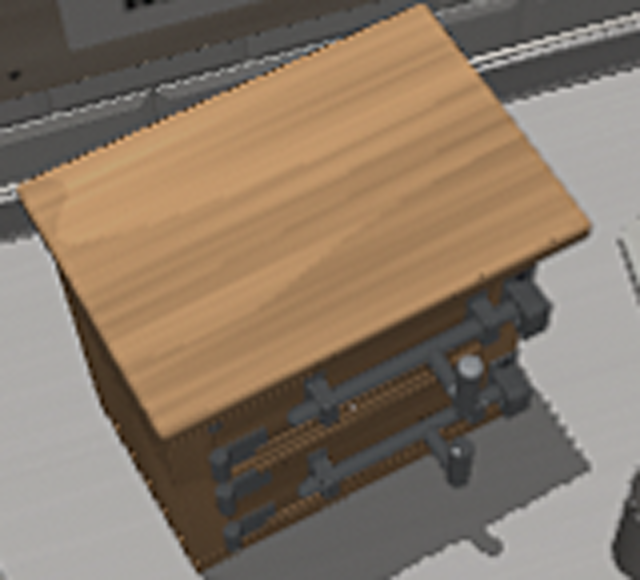

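Scene crop: top pin's top at (232,297), front base corners (72,432) and (372,590), roof front corners (15,112) and (403,272). Top crop: top pin's top at (470,366), bottom pin's top at (457,450), roof front corners (160,437) and (592,232), front-left base (200,572). I now fit the cabinet pose.

```bash
cat > h.py <<'E'
import numpy as np,cv2
from bench import robot
C={n:robot.calibration(n) for n in("scene","top")}
def proj(n,P):
    c=C[n];return cv2.projectPoints(np.float64(P).reshape(-1,1,3),c["rvec"],c["tvec"],c["intrinsics"],c["D"])[0][:,0]
def ray(n,uv,z):
    c=C[n];p=cv2.undistortPoints(np.float64([[uv]]),c["intrinsics"],c["D"])[0,0]
    R=cv2.Rodrigues(c["rvec"])[0];o=-R.T@c["tvec"];d=R.T@np.r_[p,1];return o+d*(z-o[2])/d[2]
E
python3 - <<'E'
from h import *
from scipy.optimize import least_squares
s=lambda u,v:(230+(u+.5)/4.6-.5,110+(v+.5)/4.6-.5)
t=lambda u,v:(170+(u+.5)/4-.5,55+(v+.5)/4-.5)
obs=[("scene",s(232,297),(-.134,-.05,.236)),("scene",s(72,432),(-.08,.13,0)),("scene",s(372,590),(-.08,-.13,0)),
("scene",s(15,112),(-.112,'w',.285)),("scene",s(403,272),(-.112,'-w',.285)),
("top",t(470,366),(-.134,-.05,.236)),("top",t(457,450),(-.134,-.05,.126)),("top",t(160,437),(-.112,'w',.285)),("top",t(592,232),(-.112,'-w',.285)),("top",t(200,572),(-.08,.13,0))]
def f(p):
    x,y,a,w=p;r=[]
    for n,uv,l in obs:
        ly={'w':w,'-w':-w}.get(l[1],l[1]);c,q=np.cos(a),np.sin(a)
        r.append(proj(n,(x+c*l[0]-q*ly,y+q*l[0]+c*ly,l[2]))[0]-uv)
    return np.ravel(r)
p0=ray("scene",s(72,432),0);p1=ray("scene",s(372,590),0);print(p0,p1,np.linalg.norm(p0-p1))
d=p0-p1;a=np.arctan2(-d[0],d[1]);m=(p0+p1)/2
r=least_squares(f,[m[0]+.08*np.cos(a),m[1]+.08*np.sin(a),a,.14],loss="soft_l1")
x,y,a,w=r.x;print(r.x,np.degrees(a));print(np.round(f(r.x).reshape(-1,2),1))
W=lambda lx,ly:np.round([x+np.cos(a)*lx-np.sin(a)*ly,y+np.sin(a)*lx+np.cos(a)*ly],3)
print("grip",W(-.134,-.05),"drawn",W(-.134,-.01),"hinge",W(-.084,.1))
print("pin top tri",ray("scene",s(232,297),.236),ray("top",t(470,366),.236))
for nm,n,uv,z in[("cup","top",(338,176),.1),("cup","scene",(292,248),.1),("tin","top",(254,256),.058),("tin","scene",(198,222),.058),("jar","top",(160,194),.096),("jar","scene",(223,159),.096),("lemon","scene",(244,262),.02)]:print(nm,n,ray(n,uv,z).round(3))
s=robot.get_state();print(s["position"])
E
```

```text
[6.15849578e-01 1.05299690e-01 1.11022302e-16] [ 0.67094812 -0.14508692  0.        ] 0.2563772668158755
[ 0.71799042 -0.00556551  0.1807796   0.13855476] 10.357908308453672
[[ 0.3  0.6]
 [-0.5 -0.4]
 [-1.3  1.8]
 [-0.2 -2.1]
 [-1.6 -0.3]
 [ 1.  -0.7]
 [ 1.  -1. ]
 [-0.1 -0.2]
 [ 0.1 -1.3]
 [-1.3  0.6]]
grip [ 0.595 -0.079] drawn [ 0.588 -0.039] hinge [0.617 0.078]
pin top tri [ 0.5961827  -0.07646669  0.236     ] [ 0.59407916 -0.07598601  0.236     ]
cup top [ 0.534 -0.209  0.1  ]
cup scene [ 0.533 -0.199  0.1  ]
tin top [0.411 0.069 0.058]
tin scene [0.417 0.076 0.058]
jar top [0.637 0.252 0.096]
jar scene [0.635 0.252 0.096]
lemon scene [ 0.448 -0.104  0.02 ]
[0.15365944 0.63095106 0.23037767]
```

Cabinet yaw is about 11°, the grip at (0.595,-0.077,0.214) and the hinge at (0.617,0.078). Both views agree to within about 2 mm. Now I swing over.

Request:
{"method": "carry_out", "body": {"slide": [[0.3, -0.3, 0.3], [1, -1, 0.6], [1, -1, 0.6], [1, -1, 0.6], [1, -1, 0.6], [1, -1, 0.6]], "rotation": [[0, 0, 0.04], [0, 0, 0.08], [0, 0, 0.139], [0, 0, 0.139], [0, 0, 0.139], [0, 0, 0.139]], "claw": [-1, -1, -1, -1, -1, -1]}}

```text
time_s: 0.7
position: [0.3098, 0.4778, 0.3227]
orientation: [[-0.982, -0.187, 0.004], [-0.187, 0.982, -0.0], [-0.004, -0.001, -1.0]]
force: [0.3, 0.4, 0.1]
finger_gap: 0.0855
grip_force: 0.0
```

Request:
{"method": "carry_out", "body": {"slide": [[1, -1, 0], [1, -1, 0], [1, -1, 0], [1, -1, 0], [1, -1, 0], [1, -1, 0]], "rotation": [[0, 0, 0], [0, 0, 0], [0, 0, 0], [0, 0, 0], [0, 0, 0], [0, 0, 0]], "claw": [-1, -1, -1, -1, -1, -1]}}

```text
time_s: 1.3
position: [0.4552, 0.3294, 0.3204]
orientation: [[-0.981, -0.192, -0.001], [-0.192, 0.981, -0.001], [0.001, -0.001, -1.0]]
force: [0.3, 0.3, -0.1]
finger_gap: 0.0856
grip_force: 0.0
```

Request:
{"method": "carry_out", "body": {"slide": [[0, -1, 0], [0, -1, 0], [0, -1, 0], [0, -1, 0], [0, -1, 0]], "rotation": [[0, 0, 0], [0, 0, 0], [0, 0, 0], [0, 0, 0], [0, 0, 0]], "claw": [-1, -1, -1, -1, -1]}}

```text
time_s: 1.8
position: [0.4527, 0.1829, 0.3214]
orientation: [[-0.98, -0.197, -0.0], [-0.197, 0.98, 0.001], [-0.0, 0.001, -1.0]]
force: [-1.4, 0.1, 0.4]
finger_gap: 0.0851
grip_force: 0.0
```

Request:
{"method": "carry_out", "body": {"slide": [[0, -1, 0], [0, -1, 0], [0, -1, 0], [0, -1, 0], [0, -1, 0], [0, -1, 0], [0, -1, 0]], "rotation": [[0.048, -0.245, 0], [0.048, -0.245, 0], [0.048, -0.245, 0], [0.048, -0.245, 0], [0.048, -0.245, 0], [0.048, -0.245, 0], [0.048, -0.245, 0]], "claw": [-1, -1, -1, -1, -1, -1, -1]}}

```text
time_s: 2.5
position: [0.4896, 0.0309, 0.3209]
orientation: [[-0.709, -0.205, 0.674], [-0.145, 0.979, 0.145], [-0.69, 0.005, -0.724]]
force: [-0.3, 0.5, -0.1]
finger_gap: 0.0856
grip_force: 0.0
```

Request:
{"method": "carry_out", "body": {"slide": [[0.45, -0.77, -0.25], [0.45, -0.77, -0.25], [0.45, -0.77, -0.25], [0.45, -0.77, -0.25], [0.45, -0.77, -0.25]], "rotation": [[0, 0, 0], [0, 0, 0], [0, 0, 0], [0, 0, 0], [0, 0, 0]], "claw": [-1, -1, -1, -1, -1]}}

```text
time_s: 3.0
position: [0.542, -0.0525, 0.306]
orientation: [[-0.698, -0.208, 0.685], [-0.14, 0.978, 0.154], [-0.702, 0.012, -0.712]]
force: [-0.3, 0.5, 1.2]
finger_gap: 0.0854
grip_force: 0.0
```

Run:
```python
from h import *
s=robot.get_state();C["wrist"]=robot.calibration("wrist")
im=robot.capture("wrist")
c=robot.calibration("wrist")
b=im[:,:,::-1].copy()
for z in(.236,.214,.184):
    u=proj("wrist",(.595,-.077,z))[0];print(z,u)
cv2.imwrite("pics/w1.png",cv2.resize(b,(800,600),interpolation=cv2.INTER_CUBIC))
print(s["position"],s["orientation"].round(3) if hasattr(s["orientation"],"round") else s["orientation"],s["joint_pos"])
```

```text
0.236 [210.19118043 184.65209179]
0.214 [211.80600477 162.34641074]
0.184 [213.84451493 134.89215102]
[ 0.54204383 -0.05247982  0.3059964 ] [[-0.698 -0.208  0.685]
 [-0.14   0.978  0.154]
 [-0.702  0.012 -0.712]] [-34.20744056 -12.48507279  44.67678872 135.41847128 -36.37184315
  15.327503   146.78547432]
```

View pics/w1.png

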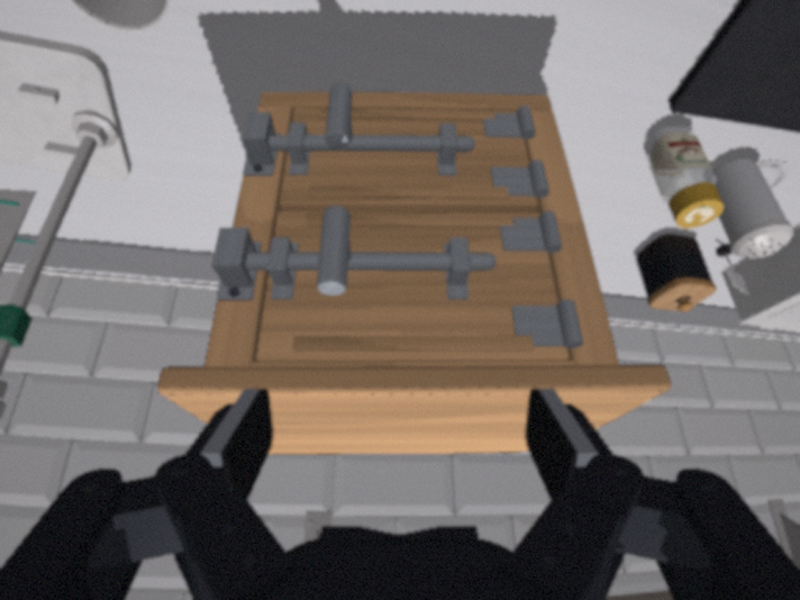

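The wrist view shows the top pin's top at about (212,184) px against (210,185) predicted, so the fit is good to about 2 mm. Joint 7 is at its limit, so I turn the tool half round; the grasp is the same.

Request:
{"method": "carry_out", "body": {"slide": [[0, 0, 0], [0, 0, 0], [0, 0, 0], [0, 0, 0], [0, 0, 0], [0, 0, 0], [0, 0, 0], [0, 0, 0]], "rotation": [[0.228, 0.051, -0.237], [0.228, 0.051, -0.237], [0.228, 0.051, -0.237], [0.228, 0.051, -0.237], [0.228, 0.051, -0.237], [0.228, 0.051, -0.237], [0.228, 0.051, -0.237], [0.228, 0.051, -0.237]], "claw": [-1, -1, -1, -1, -1, -1, -1, -1]}}

```text
time_s: 3.85
position: [0.5412, -0.0521, 0.3059]
orientation: [[-0.531, 0.502, 0.683], [0.777, 0.611, 0.155], [-0.339, 0.612, -0.714]]
force: [0.0, -0.2, 0.7]
finger_gap: 0.0854
grip_force: 0.0
```

Request:
{"method": "carry_out", "body": {"slide": [[0, 0, 0], [0, 0, 0], [0, 0, 0], [0, 0, 0], [0, 0, 0], [0, 0, 0], [0, 0, 0], [0, 0, 0]], "rotation": [[0.228, 0.051, -0.237], [0.228, 0.051, -0.237], [0.228, 0.051, -0.237], [0.228, 0.051, -0.237], [0.228, 0.051, -0.237], [0.228, 0.051, -0.237], [0.228, 0.051, -0.237], [0.228, 0.051, -0.237]], "claw": [-1, -1, -1, -1, -1, -1, -1, -1]}}

```text
time_s: 4.65
position: [0.5411, -0.0534, 0.3058]
orientation: [[0.166, 0.712, 0.682], [0.918, -0.364, 0.156], [0.359, 0.601, -0.714]]
force: [-1.1, 0.1, -0.2]
finger_gap: 0.0855
grip_force: 0.0
```

Request:
{"method": "carry_out", "body": {"slide": [[0, 0, 0], [0, 0, 0], [0, 0, 0], [0, 0, 0], [0, 0, 0], [0, 0, 0], [0, 0, 0], [0, 0, 0]], "rotation": [[0.228, 0.051, -0.237], [0.228, 0.051, -0.237], [0.228, 0.051, -0.237], [0.228, 0.051, -0.237], [0.228, 0.051, -0.237], [0.228, 0.051, -0.237], [0.228, 0.051, -0.237], [0.228, 0.051, -0.237]], "claw": [-1, -1, -1, -1, -1, -1, -1, -1]}}

```text
time_s: 5.45
position: [0.541, -0.0542, 0.3058]
orientation: [[0.697, 0.215, 0.684], [0.147, -0.977, 0.157], [0.702, -0.009, -0.712]]
force: [-0.3, 1.3, -0.5]
finger_gap: 0.0852
grip_force: 0.0
```

```bash
python3 -c "
from bench import robot
print(robot.get_state()['joint_pos'])"
```

```text
[  0.22987666  -7.48019911  14.38331838 134.62951527 -56.87981419
  21.01344321 -14.10802426]
```

Request:
{"method": "carry_out", "body": {"slide": [[0.065, -0.195, -0.29], [0.065, -0.195, -0.29], [0.065, -0.195, -0.29], [0.065, -0.195, -0.29]], "rotation": [[0, 0, 0], [0, 0, 0], [0, 0, 0], [0, 0, 0]], "claw": [-1, -1, -1, -1]}}

```text
time_s: 5.85
position: [0.5503, -0.0837, 0.2617]
orientation: [[0.699, 0.214, 0.683], [0.146, -0.977, 0.157], [0.7, -0.01, -0.714]]
force: [-0.0, 0.5, 0.5]
finger_gap: 0.0855
grip_force: 0.0
```

Run:
```python
from h import *
s=robot.get_state();C["wrist"]=robot.calibration("wrist")
im=robot.capture("wrist")[:,:,::-1]
print(proj("wrist",(.595,-.0755,.236)),s["position"],s["joint_pos"])
R=np.array(s["orientation"]);g=np.array(s["position"])-.0187*R[:,2]
print("in tool frame, pin from grasp:",R.T@(np.array([.595,-.0755,.217])-g))
cv2.imwrite("pics/w2.png",im)
```

```text
[[258.92427846 200.53702445]] [ 0.55033493 -0.08368419  0.26170329] [ -1.66587637  -0.26739203  21.92452486 135.43611498 -77.09823766
  23.11442257  10.28100862]
in tool frame, pin from grasp: [0.00108242 0.00203359 0.08237909]
```

View pics/w2.png

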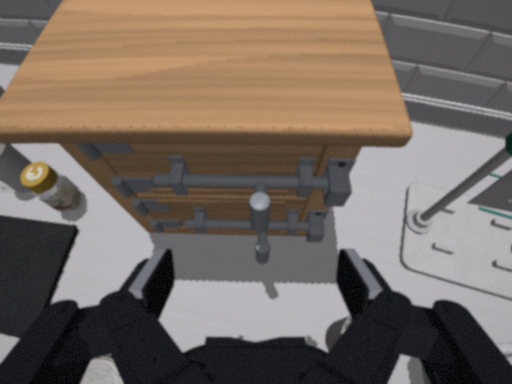

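The pin's top is at (260,200) px, as predicted. I narrow the fingers and approach along the tool axis.

Request:
{"method": "carry_out", "body": {"slide": [[0, 0, 0], [0, 0, 0], [0.09, 0.02, -0.095], [0.18, 0.04, -0.19], [0.27, 0.062, -0.285], [0.364, 0.083, -0.38], [0.364, 0.083, -0.38]], "rotation": [[0, 0, 0], [0, 0, 0], [0, 0, 0], [0, 0, 0], [0, 0, 0], [0, 0, 0], [0, 0, 0]], "claw": [0, 0, 0, 0, 0, 0, 0]}}

```text
time_s: 6.6
position: [0.5954, -0.0786, 0.2134]
orientation: [[0.722, 0.222, 0.655], [0.157, -0.975, 0.158], [0.674, -0.011, -0.739]]
force: [0.7, -0.4, -1.4]
finger_gap: 0.043
grip_force: 0.0
```

Run:
```python
from h import *
s=robot.get_state();print(s["position"],s["joint_pos"],s["force"],s["finger_gap"])
```

```text
[ 0.59543393 -0.07862976  0.2134264 ] [ 50.29648779  12.81159613 -36.59095095 129.97756289 -80.60399641
  12.60171343  15.70933512] [ 0.66455436 -0.42760043 -1.3941898 ] 0.042990779272356845
```

Joint 5 is at its limit and stopped the approach about 12 mm short. A steeper tool should free the wrist.

Request:
{"method": "carry_out", "body": {"slide": [[0, 0, 0.1], [0, 0, 0.1], [0, 0, 0.1]], "rotation": [[-0.0145, 0.065, 0], [-0.0145, 0.065, 0], [-0.0145, 0.065, 0]], "claw": [0, 0, 0]}}

```text
time_s: 6.9
position: [0.599, -0.0685, 0.2241]
orientation: [[0.791, 0.244, 0.562], [0.176, -0.969, 0.174], [0.587, -0.039, -0.809]]
force: [0.1, 0.8, -0.2]
finger_gap: 0.0427
grip_force: 0.0
```

```bash
cat > st.py <<'E'
from h import *
s=robot.get_state();R=np.array(s["orientation"]);p=np.array(s["position"]);g=p-.0187*R[:,2]
print(s["time_s"],"TCP",p.round(4),"joints",np.round(s["joint_pos"],1),"F",np.round(s["force"],1),"gap",round(s["finger_gap"],4))
print("z",R[:,2].round(3),"y",R[:,1].round(3),"grip",g.round(4),"need",(np.array([.595,-.0755,.219])-g).round(4))
E
python3 st.py
```

```text
6.9 TCP [ 0.599  -0.0685  0.2241] joints [ 34.8  10.5 -22.1 124.6 -45.4  19.7 -22.6] F [ 0.1  0.8 -0.2] gap 0.0427
z [ 0.562  0.174 -0.809] y [ 0.244 -0.969 -0.039] grip [ 0.5885 -0.0718  0.2392] need [ 0.0065 -0.0037 -0.0202]
```

Request:
{"method": "carry_out", "body": {"slide": [[0.04, -0.025, -0.13], [0.04, -0.025, -0.13], [0.04, -0.025, -0.13]], "rotation": [[0, 0, 0], [0, 0, 0], [0, 0, 0]], "claw": [0, 0, 0]}}

```text
time_s: 7.2
position: [0.605, -0.0695, 0.2043]
orientation: [[0.789, 0.248, 0.562], [0.178, -0.968, 0.177], [0.588, -0.04, -0.808]]
force: [0.5, -0.5, -0.4]
finger_gap: 0.0428
grip_force: 0.0
```

```bash
python3 st.py
```

```text
7.2 TCP [ 0.605  -0.0695  0.2043] joints [ 35.9  13.4 -23.5 124.7 -48.7  17.2 -18.2] F [ 0.5 -0.5 -0.4] gap 0.0428
z [ 0.562  0.177 -0.808] y [ 0.248 -0.968 -0.04 ] grip [ 0.5945 -0.0728  0.2194] need [ 0.0005 -0.0027 -0.0004]
```

Well placed. I close on the pin, shifting 3 mm to centre.

Request:
{"method": "carry_out", "body": {"slide": [[0, -0.02, 0], [0, -0.02, 0], [0, -0.02, 0], [0, -0.02, 0], [0, -0.02, 0], [0, -0.02, 0]], "rotation": [[0, 0, 0], [0, 0, 0], [0, 0, 0], [0, 0, 0], [0, 0, 0], [0, 0, 0]], "claw": [1, 1, 1, 1, 1, 1]}}

```text
time_s: 7.8
position: [0.6054, -0.0739, 0.2049]
orientation: [[0.788, 0.247, 0.564], [0.179, -0.968, 0.174], [0.589, -0.037, -0.807]]
force: [-5.6, 0.2, 5.5]
finger_gap: 0.0146
grip_force: 58.4
```

```bash
python3 st.py
```

```text
7.8 TCP [ 0.6054 -0.0739  0.2049] joints [ 36.2  13.4 -23.4 124.6 -48.7  17.4 -17.8] F [-5.6  0.2  5.5] gap 0.0146
z [ 0.564  0.174 -0.807] y [ 0.247 -0.968 -0.037] grip [ 0.5948 -0.0772  0.22  ] need [ 0.0002  0.0017 -0.001 ]
```

Request:
{"method": "carry_out", "body": {"slide": [[-0.01, 0.06, 0], [-0.024, 0.125, 0], [-0.036, 0.19, 0], [-0.048, 0.25, 0], [-0.048, 0.25, 0], [-0.048, 0.25, 0]], "rotation": [[0, 0, 0], [0, 0, 0], [0, 0, 0], [0, 0, 0], [0, 0, 0], [0, 0, 0]], "claw": [1, 1, 1, 1, 1, 1]}}

```text
time_s: 8.4
position: [0.5985, -0.0384, 0.2049]
orientation: [[0.788, 0.244, 0.565], [0.177, -0.969, 0.171], [0.589, -0.035, -0.807]]
force: [-5.2, -3.9, 4.1]
finger_gap: 0.0142
grip_force: 59.3
```

```bash
python3 st.py
```

```text
8.4 TCP [ 0.5985 -0.0384  0.2049] joints [ 32.2  11.7 -23.8 126.7 -48.7  14.6 -21.7] F [-5.2 -3.9  4.1] gap 0.0142
z [ 0.565  0.171 -0.807] y [ 0.244 -0.969 -0.035] grip [ 0.5879 -0.0416  0.22  ] need [ 0.0071 -0.0339 -0.001 ]
```

The bolt is drawn about 36 mm. Next I compute the swing rows: an arc about the hinge, with the tool getting steeper and yawing along.

```bash
cat > arc.py <<'E'
import sys
from h import *
from scipy.spatial.transform import Rotation as Ro
# args: dphi(deg) total, yaw(deg), tilt-change(deg, + steeper), rows
D,Y,T,n=map(float,sys.argv[1:5]);n=int(n)
s=robot.get_state();R=np.array(s["orientation"]);p=np.array(s["position"]);g=p-.0187*R[:,2]
h=np.array([.6166,.0767,g[2]]);ax=-R[:,1]*np.array([1,1,0])
if ax[1]<0 and False: ax=-ax
for k in range(1,n+1):
    f=k/n;q=Ro.from_euler("z",-D*f,degrees=True)
    dR=Ro.from_euler("z",Y*f,degrees=True)*Ro.from_rotvec(np.radians(T*f)*ax)
    G=h+q.apply(g-h);P=G+.0187*dR.apply(R[:,2])
    print((((P-p)/.15).round(3)+0).tolist(),((dR.as_rotvec()/np.pi).round(3)+0).tolist())
v=(g-h)[:2];print("r",np.hypot(*v),"z end",dR.apply(R[:,2]).round(2))
E
python3 arc.py 30 -15 16 6
```

```text
[-0.072, 0.016, -0.003] [-0.003, 0.014, -0.014]
[-0.142, 0.037, -0.006] [-0.006, 0.029, -0.028]
[-0.21, 0.065, -0.009] [-0.008, 0.044, -0.042]
[-0.275, 0.099, -0.012] [-0.009, 0.059, -0.055]
[-0.338, 0.138, -0.014] [-0.01, 0.073, -0.069]
[-0.396, 0.183, -0.016] [-0.01, 0.088, -0.083]
r 0.12169419132862477 z end [ 0.34  0.02 -0.94]
```

Request:
{"method": "carry_out", "body": {"slide": [[-0.072, 0.016, -0.003], [-0.142, 0.037, -0.006], [-0.21, 0.065, -0.009], [-0.275, 0.1, -0.012], [-0.338, 0.138, -0.014], [-0.396, 0.183, -0.016], [-0.396, 0.183, -0.016]], "rotation": [[-0.003, 0.014, -0.014], [-0.006, 0.029, -0.028], [-0.008, 0.044, -0.042], [-0.009, 0.059, -0.055], [-0.01, 0.073, -0.069], [-0.01, 0.088, -0.083], [-0.01, 0.088, -0.083]], "claw": [1, 1, 1, 1, 1, 1, 1]}}

```text
time_s: 9.1
position: [0.538, -0.0098, 0.2025]
orientation: [[0.939, -0.025, 0.343], [-0.035, -0.999, 0.025], [0.342, -0.036, -0.939]]
force: [-7.1, -7.0, 8.2]
finger_gap: 0.0145
grip_force: 61.4
```

```bash
python3 st.py; python3 arc.py 35 -25 14 7
```

```text
9.1 TCP [ 0.538  -0.0098  0.2025] joints [ -1.4   6.7   0.3 124.3  -2.3  28.9 -91.1] F [-7.1 -7.   8.2] gap 0.0145
z [ 0.343  0.025 -0.939] y [-0.025 -0.999 -0.036] grip [ 0.5315 -0.0103  0.22  ] need [ 0.0635 -0.0652 -0.001 ]
[-0.052, 0.049, -0.001] [0.001, 0.011, -0.02]
[-0.1, 0.103, -0.003] [0.002, 0.022, -0.04]
[-0.143, 0.161, -0.004] [0.004, 0.033, -0.059]
[-0.181, 0.223, -0.005] [0.007, 0.044, -0.079]
[-0.213, 0.288, -0.006] [0.01, 0.055, -0.099]
[-0.239, 0.355, -0.006] [0.014, 0.066, -0.119]
[-0.259, 0.425, -0.007] [0.019, 0.076, -0.138]
r 0.12168490926030266 z end [ 0.11 -0.02 -0.99]
```

Request:
{"method": "carry_out", "body": {"slide": [[-0.052, 0.049, -0.001], [-0.1, 0.103, -0.003], [-0.143, 0.161, -0.004], [-0.181, 0.223, -0.005], [-0.213, 0.288, -0.006], [-0.239, 0.355, -0.006], [-0.259, 0.425, -0.007], [-0.259, 0.425, -0.007]], "rotation": [[0.001, 0.011, -0.02], [0.002, 0.022, -0.04], [0.004, 0.033, -0.06], [0.007, 0.044, -0.08], [0.01, 0.055, -0.1], [0.014, 0.066, -0.12], [0.019, 0.076, -0.138], [0.019, 0.076, -0.138]], "claw": [1, 1, 1, 1, 1, 1, 1, 1]}}

```text
time_s: 9.9
position: [0.4983, 0.0558, 0.2008]
orientation: [[0.885, -0.453, 0.108], [-0.454, -0.891, -0.015], [0.103, -0.036, -0.994]]
force: [-6.9, -0.9, 8.7]
finger_gap: 0.0145
grip_force: 62.0
```

```bash
python3 st.py; python3 arc.py 27 -8 0 7
```

```text
9.9 TCP [0.4983 0.0558 0.2008] joints [ -11.8   10.2    1.   117.4    2.5   46.6 -129.5] F [-6.9 -0.9  8.7] gap 0.0145
z [ 0.108 -0.015 -0.994] y [-0.453 -0.891 -0.036] grip [0.4963 0.0561 0.2193] need [ 0.0987 -0.1316 -0.0003]
[-0.007, 0.054, 0.0] [0.0, 0.0, -0.006]
[-0.011, 0.108, 0.0] [0.0, 0.0, -0.013]
[-0.011, 0.163, 0.0] [0.0, 0.0, -0.019]
[-0.008, 0.217, 0.0] [0.0, 0.0, -0.025]
[-0.001, 0.271, 0.0] [0.0, 0.0, -0.032]
[0.01, 0.325, 0.0] [0.0, 0.0, -0.038]
[0.025, 0.377, 0.0] [0.0, 0.0, -0.044]
r 0.12207146952467066 z end [ 0.1  -0.03 -0.99]
```

Request:
{"method": "carry_out", "body": {"slide": [[-0.007, 0.054, 0], [-0.011, 0.108, 0], [-0.011, 0.163, 0], [-0.008, 0.217, 0], [-0.001, 0.271, 0], [0.01, 0.325, 0], [0.025, 0.377, 0], [0.025, 0.377, 0]], "rotation": [[0, 0, 0], [0, 0, 0], [0, 0, 0], [0, 0, 0], [0, 0, 0], [0, 0, 0], [0, 0, 0], [0, 0, 0]], "claw": [1, 1, 1, 1, 1, 1, 1, 1]}}

```text
time_s: 10.7
position: [0.5008, 0.1134, 0.2005]
orientation: [[0.887, -0.45, 0.107], [-0.451, -0.892, -0.015], [0.102, -0.035, -0.994]]
force: [-8.5, 2.3, 9.1]
finger_gap: 0.0148
grip_force: 62.7
```

```bash
python3 st.py
python3 - <<'E'
from h import *
a=robot.capture("top")[:,:,::-1][40:300,130:390]
cv2.imwrite("pics/t3.png",cv2.resize(a,(600,600)))
E
```

```text
10.7 TCP [0.5008 0.1134 0.2005] joints [ -16.6   11.6   -1.1  115.6    3.9   47.3 -137.1] F [-8.5  2.3  9.1] gap 0.0148
z [ 0.107 -0.015 -0.994] y [-0.45  -0.892 -0.035] grip [0.4988 0.1137 0.219 ] need [ 0.0962 -0.1892 -0.    ]
```

View pics/t3.png

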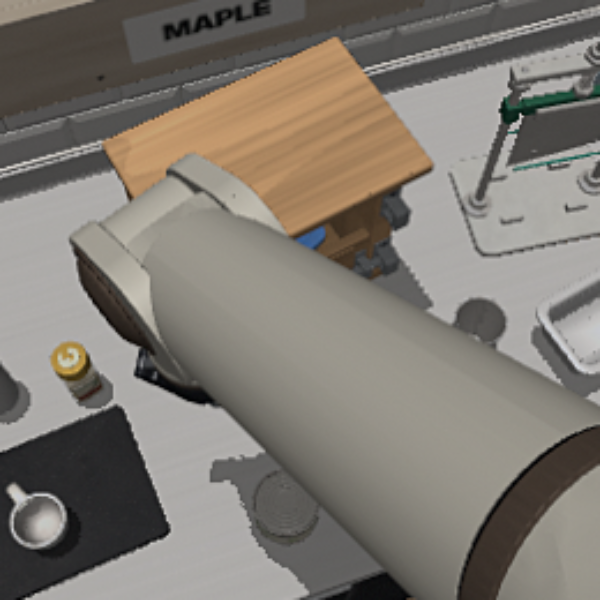

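The picture shows the top half swung out (its blue contents are visible at (315,237) px), with the tin, cup and jar in place. I open partly and lift straight off.

Request:
{"method": "carry_out", "body": {"slide": [[0, 0, 0], [0, 0, 0], [0, 0, 0], [0, 0, 0.15], [0, 0, 0.4], [0, 0, 0.7], [0, 0, 1], [0, 0, 1]], "rotation": [[0, 0, 0], [0, 0, 0], [0, 0, 0], [0, 0, 0], [0, 0, 0], [0, 0, 0], [0, 0, 0], [0, 0, 0]], "claw": [0, 0, 0, 0, 0, 0, 0, 0]}}

```text
time_s: 11.55
position: [0.5076, 0.113, 0.3581]
orientation: [[0.883, -0.451, 0.125], [-0.454, -0.891, -0.011], [0.116, -0.048, -0.992]]
force: [1.1, -0.3, 0.2]
finger_gap: 0.0429
grip_force: 0.0
```

Request:
{"method": "carry_out", "body": {"slide": [[-0.2, 0.5, 0.1], [-0.4, 1, 0.1], [-0.4, 1, 0.1], [-0.4, 1, 0.1], [-0.4, 1, 0.1], [-0.4, 1, 0.1]], "rotation": [[0, 0, 0.03], [0, 0, 0.06], [0, 0, 0.1], [0, 0, 0.1], [0, 0, 0.1], [0, 0, 0.1]], "claw": [0, 0, 0, 0, 0, 0]}}

```text
time_s: 12.15
position: [0.4444, 0.2607, 0.3654]
orientation: [[0.981, -0.156, 0.112], [-0.159, -0.987, 0.02], [0.107, -0.037, -0.994]]
force: [0.1, -1.2, -0.8]
finger_gap: 0.0428
grip_force: 0.0
```

Request:
{"method": "carry_out", "body": {"slide": [[-0.2, 0.5, 0], [-0.4, 1, 0], [-0.4, 1, 0], [-0.4, 1, 0], [-0.4, 1, 0], [-0.4, 1, 0]], "rotation": [[0, 0, 0], [0, 0, 0], [0, 0, 0], [0, 0, 0], [0, 0, 0], [0, 0, 0]], "claw": [0, 0, 0, 0, 0, 0]}}

```text
time_s: 12.75
position: [0.388, 0.4057, 0.364]
orientation: [[0.981, -0.16, 0.11], [-0.163, -0.986, 0.018], [0.105, -0.036, -0.994]]
force: [0.6, 0.3, -0.9]
finger_gap: 0.0428
grip_force: 0.0
```

```bash
python3 st.py
python3 - <<'E'
from h import *
a=robot.capture("top")[:,:,::-1][40:300,130:390]
b=robot.capture("scene")[:,:,::-1][90:290,180:380]
cv2.imwrite("pics/f.png",np.hstack([cv2.resize(a,(400,400)),cv2.resize(b,(400,400))]))
E
```

```text
12.75 TCP [0.388  0.4057 0.364 ] joints [ -81.1    9.3   33.5   97.8   -1.2   69.5 -147.1] F [ 0.6  0.3 -0.9] gap 0.0428
z [ 0.11   0.018 -0.994] y [-0.16  -0.986 -0.036] grip [0.386  0.4053 0.3826] need [ 0.209  -0.4808 -0.1636]
```

View pics/f.png

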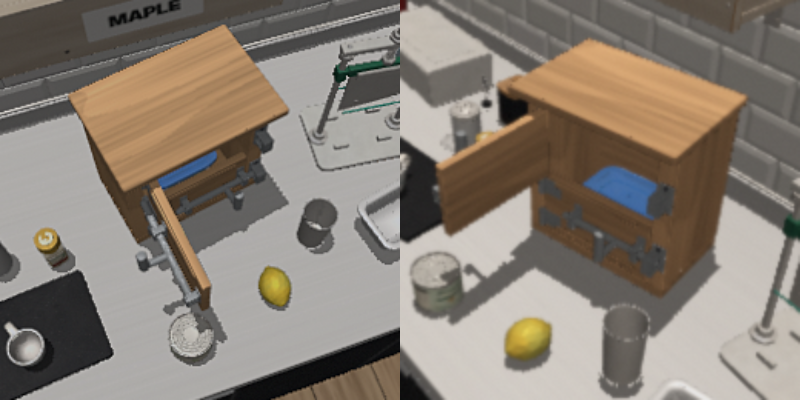

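The top half stands about square to the cabinet, at (180,245) px on the left. The bottom half is shut with its bolt home, the tin, cup and jar have not moved, and the arm is clear. I hand in.

```bash
python3 -c "
from bench import robot
print(robot.finish_job())"
```

```text
the job is handed in; nothing more can be done
None
```

I drew the top bolt and swung the top half open to about 90°; in the last pictures the bottom half was shut and bolted and the cup, tin and jar unmoved, and I handed the job in at about 13 s (no verdict was returned).

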